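# Clamp a glued receipt book in the binding press

### The job

The receipt book's spine has just been glued and must set under pressure. Push the book gently along the bed of the binding press until its end is flush against the back fence, then wind the crank clockwise until the pad bears on the book and snug it by feel: firmly clamped, not crushed. Let go and leave the book clamped; do not disturb the stamps and the pen cup.

Things in the scene. Friction and masses are not known exactly. Their poses are not given: they have to be found in the camera images.
- press: Grey cast binding press bolted to the counter. Origin: on the vertical screw axis, at counter height; x runs along the bed towards the back fence, y left, z up. Flat bed 130 mm wide, top 15 mm above the counter, from x = -130 to +92 mm, no side guides. Two 18 mm posts at y = -86 and +86 mm carry a crossbar 36 mm deep, 200 mm wide, 104 to 134 mm up; its boss and nuts reach up to 154 mm.
- fence (a point): Middle of the foot of the back fence's face, on the bed, 80 mm beyond the screw axis. The fence is 90 mm wide and rises 24 mm above the bed; its axes are those of the press.
- book: Hard-bound grey receipt book lying flat on the bed, 160 mm long (its x), 66 mm wide (its y), 27 to 37 mm thick (no two are alike; not measured), 0.25 to 0.5 kg. Origin: centre of its underside. Its x points roughly along the press's x; it starts 25 to 60 mm short of the fence, a little askew. Home = far end flush on the fence, its centre then under the screw axis. It slides with 1 to 5 N.
- screw: Steel press screw: carries the crank on top and the 80 x 56 mm rubber-cushioned steel pad below; all go down 30 mm per turn of the crank (4.77 mm per rad). Origin: on the screw axis, 92 mm above the counter when the crank reads 0; the pad's flat underside is 24 mm below it. Pressed against the book, the pad gives 1 mm per 30 N.
- crank (a joint): Crank angle in rad, growing clockwise from above (lowers the pad); at 0 the arm points along the press's +x. Starts -1 to 1. It stays where left. Running free takes 7.5 N at the knob while turning; once the pad bears, 1 N more per 12.5 N of clamping. Snug: 11 to 13 N while turning (about 60 N clamping); above 16 N the book is crushed. At a standstill the pull reads 3 to 4 N less.
- knob_grip (a point): Black upright cylindrical crank knob, 24 mm diameter, 44 mm high, which spins freely about its own vertical axis, so it can be held with a fixed gripper heading and carried round. This point lies on the knob's axis, 28 mm above its foot and 16 mm below its top, 60 mm from the screw axis; the flat crank arm is just below the knob's foot.
- stamp_a: Bystander: rubber stamp with wooden handle, plate 62 x 45 mm, 78 mm high. Origin: centre of its underside.
- stamp_b: Bystander: rubber stamp with wooden handle, plate 44 x 45 mm, 78 mm high. Origin: centre of its underside.
- pen_cup: Bystander: empty black pen cup, 72 mm diameter, 95 mm high. Origin: centre of its underside.
Things that resemble listed ones, but are neither listed nor needed, are in the scene too. What is meant by the book is not red, and is the larger of those in its own colour.

How it is judged:
On the way, in this order (a step that is already met when the one before it is completed fails the run):
1. the book is pushed home against the back fence while the pad is still clear of it (x of book in the frame of press above -0.004 m and contact force between screw and book below 1 N), for 0.1 s.
2. the screw clamps the book with more than 30 N (contact force between screw and book above 30 N), for 0.2 s.
At the end, for the whole second after the job is handed in: The book lies with its end flush on the back fence (within 5 mm), square to it (0.06 rad) and centred under the pad (within 15 mm), clamped by the screw with 30 to 90 N, at rest, the crank left standing (x of book in the frame of press above -0.005 m and y of book in the frame of press between -0.015 and 0.015 m and angle between the x axis of book and the x axis of press, either way round below 0.06 rad and contact force between screw and book between 30 and 90 N and linear speed of book below 0.01 m/s and velocity of joint crank between -0.05 and 0.05 rad/s); the robot touches nothing.
It fails at once if the book is crushed: clamped with more than 120 N (contact force between screw and book above 120 N).
It fails at once if the book is rammed: pushed with more than 30 N (contact force between the fingers and book above 30 N).
It fails at once if a stamp or the pen cup is moved more than 30 mm (distance of any of stamp_a, stamp_b, pen_cup from where it was at the start of the episode above 0.03 m).
It also fails if it takes over 67 s, if anything falls off the work surface, if the arm or the gripper's body presses on something with over 40 N, if the wrist force passes 120 N, or if a joint passes its speed limit or range.

### The arm

A 7-joint arm with a two-finger parallel gripper is mounted at the origin on the work surface. World frame = base frame: x ahead of the robot, y to its left, z up, the work surface at z = 0. Lengths are in m, angles in rad, forces in N, time in s.
With the tool pointing down it reaches from about 0.425 to 0.925 m from the base axis. Payload 6.8 kg.
Tool frame: the origin (TCP) lies on the centre line of the jaws, within the pads' length; the fingertips stand 8 mm ahead of it and the grasp point (between the pads) lies 11 mm behind it (bot.tips_ahead is the distance from the TCP to the fingertips, in m); z points along the fingers, y is the line along which they close (so a half turn about z gives the same grasp; the last joint's range is limited). The gripper opens to 85 mm and grips with 20 to 120 N. Pads are 22 mm wide; open, the fingers measure 114 mm over their backs; the gripper's body (76 mm by 85 mm) begins 54 mm behind the grasp point. The pads swing forward as they close: fully open they stand 13 mm farther back than shut.
Start: joints at [1.157, 0.477, 0.022, 1.555, -0.011, 1.109, -0.083], TCP at [0.203, -0.644, 0.239] pointing down, gripper open.
Joint ranges: [-2.96, 2.96], [-0.34, 2.1], [-1.41, 1.46], [0.24, 2.44], [-1.37, 4.51], [0.17, 1.92], [-2.96, 2.96]. Speed limits (rad/s): [2.39, 2.39, 3.14, 3.14, 3.14, 3.14, 3.14].

### API

Orientations are given as a unit quaternion [w, x, y, z].
In Python, from station import bot gives the robot as it stands.
- The arm moves only by the tool send_rows, never from a script. Its argument "deltas" is text: rows parted by semicolons, each of 4 numbers parted by spaces: the shift along the tool's x, y, z in m, then the turn about the tool's z in degrees. In form: x y z spin; .... A call has 1 to 5 rows; each row is the pose to reach, as a shift and turn from the pose commanded when the call began, along the tool's axes at that moment; what a row does not reach only later rows make up. A row lasts 1/10 s, in which the tool goes at most 50 mm and 8.59 degrees, less where a joint would pass 70% of its speed; a pose out of reach is approached as far as the arm can. A call with a gripper value outside its range is refused whole. "claw" is the opening, from 0 (shut) to 1 (fully open), set as the call begins (left out, the last holds). The fingers move at their own pace and stop on an object; "force" is the grip in N (left out, the last holds). Time passes only in rows, so rows that repeat a pose let the fingers close. It gives the time, the measured TCP pose, the force, the opening and the grip force at its end, in the units of the state.
- bot.get_obs(): the state, without advancing time (a new reading comes with each control period).
- bot.read_camera(name): name is "side" or "top" or "wrist"; returns a dict with "img" (480x640x3 uint8, red, green, blue), "depth" (480x640 float32, m along the optical axis (not along the pixel's ray), 0 where there is no reading), "fx", "fy", "cx", "cy" (pixels), "camera_from_world" (4x4, takes a point from world to camera coordinates). Camera axes: x right, y up, looking along -z (the intrinsics and any distortion apply to the point x, -y, -z); pixel columns grow to the right and rows downward; lengths in m; the calibration is good to about 2 mm. A picture is of the moment at which its call begins.
- bot.hand_in(): hands the job in; it is judged then, once.
Trained networks look in a picture, given as the dict that the camera call returned (one of the last four; its "shot" number tells which), for a name from the list of things; names that differ only in an ending like _2 or _b are one class to them, and where a whole thing is asked for, a point or a joint stands for the part that bears it (a point fixed in the world has none). Each returns a list of dicts, best first, with "confidence" (0 to 1); they miss things now and then, are a little off and sometimes report something else, mostly with a low value. They report only what shows in the picture. A call takes as long as a camera call. They do not tell look-alikes from the thing itself.
- bot.masks_of(picture, query): "mask" (480x640 bool, what is visible of it).
- bot.landmark_of(picture, query): "xyz" ([x, y, z] in m, in world coordinates, good to about 4 mm: a listed point, or the origin of a listed thing).
The state is a dict: "t": time; "q": joint angles; "joint_vel": joint speeds; "joint_torque": joint torques, N m; "eef_pos": TCP position; "tool_rot": TCP orientation; "contact_force": force on the tool from outside, world axes, zero at the start; "torque": the same for the moment, N m; "gripper_width": opening from 0.0 (shut) to 1.0 (fully open); "grasp_force": force on a finger pad.
Only numpy, scipy, OpenCV 4.12 (cv2) and the standard library are available. Lean on these libraries where they do the work, as an engineer would, in place of code of your own. Each camera call takes 0.05 s, during which the arm holds its last target. There are 200 camera calls.

## Working session

There is one attempt and no reset: what is moved stays moved. The work goes in short steps, Python scripts to look and compute and a tool call to move; the robot and the scene stay as the last step left them, time stands still between calls to the robot, and variables do not carry over. Pictures are saved under pics/ and viewed, at most 10 in all, crops included, and the job is handed in when it is done.

Besides the shell and the picture viewer there is one more tool, called after ">>>" by a JSON object that holds its "op" and its "data", one argument or row to a line. send_rows: Moves the arm, as the interface text tells. Its arguments: {"type":"object","properties":{"deltas":{"type":"string"},"claw":{"type":"number"},"force":{"type":"number"}},"required":["deltas"]}

```bash
ls; mkdir -p pics; cat > h.py <<'E'
import numpy as np, cv2
from station import bot
def world(p,u,v):
    d=p['depth'][v,u]; T=np.linalg.inv(p['camera_from_world'])
    c=np.stack([(u-p['cx'])/p['fx']*d,-(v-p['cy'])/p['fy']*d,-d,np.ones_like(d)])
    return (T@c)[:3].T
def save(p,n): cv2.imwrite('pics/'+n,p['img'][:,:,::-1])
E
python3 - <<'E'
from h import *
o=bot.get_obs(); print(o['t'],o['eef_pos'],o['tool_rot'],o['contact_force'],o['gripper_width'])
for c in ['top','side']:
    p=bot.read_camera(c); save(p,c+'0.png')
    print(c,p['fx'],p['camera_from_world'].round(3).tolist())
    for n in ['press','fence','book','screw','crank','knob_grip','stamp_a','pen_cup']:
        try: print(n,[(np.round(r['xyz'],3).tolist(),round(r['confidence'],2)) for r in bot.landmark_of(p,n)][:4])
        except Exception as e: print(n,e)
    
E
```

```text
pics
0.0 [ 0.20300605 -0.64311187  0.2382924 ] [-9.31146571e-04  9.88331161e-01  1.52317444e-01 -2.12533313e-04] [0.20578817 0.07379651 0.92504289] 0.9991227064389683
top 618.0458620824379 [[-0.008, -1.0, 0.003, 0.039], [0.997, -0.008, 0.072, -0.528], [-0.072, 0.004, 0.997, -1.213], [0.0, 0.0, 0.0, 1.0]]
press [([0.591, -0.065, -0.002], 0.75)]
fence []
book [([0.534, -0.082, 0.012], 0.77), ([0.536, -0.29, -0.003], 0.75)]
screw [([0.591, -0.07, 0.098], 0.67)]
crank it knows: book, fence, knob_grip, pen_cup, press, screw, stamp
knob_grip [([0.624, -0.018, 0.24], 0.66)]
stamp_a [([0.644, 0.129, -0.002], 0.84), ([0.681, -0.227, 0.0], 0.73)]
pen_cup []
side 518.3623976595501 [[-0.937, -0.348, -0.011, 0.519], [0.201, -0.566, 0.8, -0.227], [-0.285, 0.747, 0.6, -1.097], [0.0, 0.0, 0.0, 1.0]]
press [([0.592, -0.07, 0.002], 0.91)]
fence [([0.661, -0.048, 0.014], 0.81), ([0.534, -0.084, 0.012], 0.55), ([0.59, -0.07, 0.095], 0.41)]
book [([0.541, -0.29, 0.001], 0.96), ([0.314, -0.216, 0.003], 0.92), ([0.533, -0.083, 0.011], 0.59), ([0.644, 0.131, -0.002], 0.59)]
screw [([0.589, -0.07, 0.096], 0.92)]
crank it knows: book, fence, knob_grip, pen_cup, press, screw, stamp
knob_grip [([0.62, -0.019, 0.243], 0.59)]
stamp_a [([0.646, 0.132, -0.002], 0.62), ([0.68, -0.233, 0.002], 0.58)]
pen_cup [([0.549, 0.109, 0.001], 0.62), ([0.645, 0.128, 0.002], 0.2)]
```

View pics/top0.png

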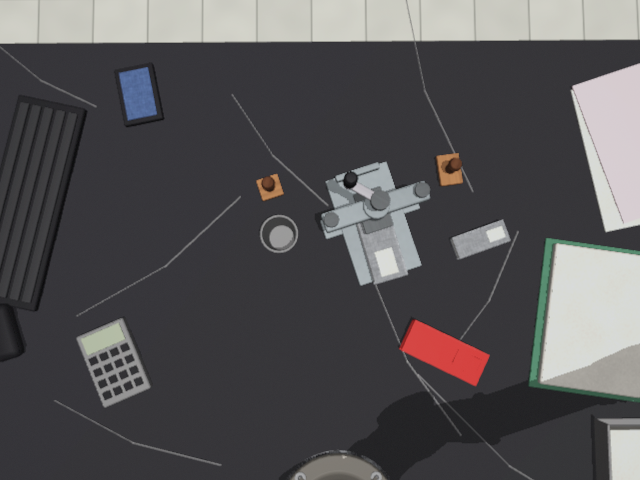

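View pics/side0.png

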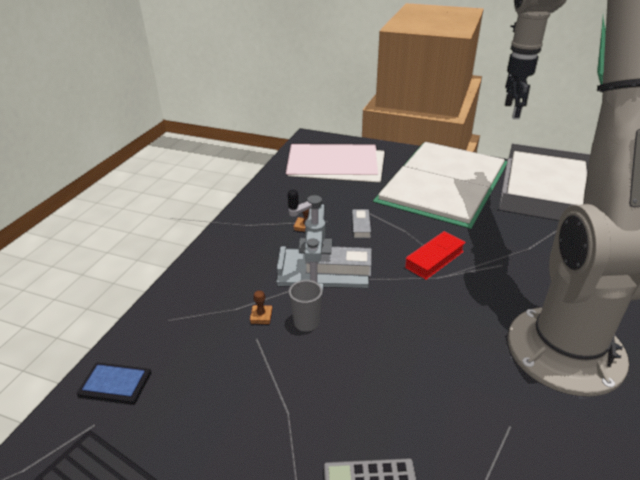

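The top view shows the press at about (375,215) with the book on it (382,250), the knob at (350,180), stamps at (270,187) and (449,170), and the cup at (279,234). The red book and the small grey one are decoys. Next I'll get exact poses from the depth data.

```bash
cat > m.py <<'E'
from h import *
def cloud(cam):
    p=bot.read_camera(cam); v,u=np.nonzero(p['depth']>0); return p,world(p,u,v)
def rect(P): 
    r=cv2.minAreaRect((P[:,:2]*1000).astype(np.float32)); return np.round(r[0],1),np.round(r[1],1),round(r[2],2)
E
python3 - <<'E'
from m import *
p,W=cloud('top')
near=np.hypot(W[:,0]-.57,W[:,1]+.07)<.19
a=np.deg2rad(17); c=np.array([.591,-.069])
L=(W[:,:2]-c)@np.array([[np.cos(a),-np.sin(a)],[np.sin(a),np.cos(a)]])
# crossbar
s=near&(W[:,2]>.122)&(W[:,2]<.142)&(abs(L[:,1])<.11); print('bar',s.sum(),rect(W[s]))
s=near&(W[:,2]>.008)&(W[:,2]<.02); print('bed',s.sum(),rect(W[s]))
s=near&(L[:,0]<-.03)&(L[:,0]>-.25)&(abs(L[:,1])<.06)&(W[:,2]>.03)&(W[:,2]<.07); print('book',s.sum(),rect(W[s]),np.percentile(W[s,2],[5,50,95]))
print('Lrange book',L[s].min(0),L[s].max(0))
s=near&(W[:,2]>.03)&(W[:,2]<.045)&(L[:,0]>.06)&(abs(L[:,1])<.06); print('fence',s.sum(),rect(W[s]))
s=near&(W[:,2]>.22); print('knob',s.sum(),rect(W[s]),W[s,2].max())
s=near&(W[:,2]>.165)&(W[:,2]<.22); print('arm',s.sum(),rect(W[s]),np.percentile(W[s,2],[5,50,95]))
for nm,cc in [('cup',(.549,.109)),('sa',(.645,.13)),('sb',(.68,-.23))]:
    s=(np.hypot(W[:,0]-cc[0],W[:,1]-cc[1])<.05)&(W[:,2]>.01); print(nm,rect(W[s]),W[s,2].max())
E
```

```text
bar 1343 (array([588.8, -71.1]), array([ 42.1, 199.9]), 17.85)
bed 3459 (array([573.6, -68.6]), array([245.5, 375. ]), 2.54)
book 1739 (array([510.5, -92.5]), array([105.3,  66.6]), 15.39) [0.04586451 0.04954281 0.05341039]
Lrange book [-0.13706821 -0.03286819] [-0.0305355   0.03505921]
fence 224 (array([673. , -44.1]), array([12.9, 89.6]), 17.57)
knob 201 (array([621.4, -18.8]), array([22.3, 23.2]), 43.88) 0.2586815547111747
arm 538 (array([599.3, -46.8]), array([82.5, 32.7]), 70.61) [0.20249353 0.20967162 0.213577  ]
cup (array([546.3, 109.2]), array([69.7, 68.5]), 89.64) 0.10037310576429759
sa (array([647.4, 131. ]), array([44.6, 44.9]), 18.84) 0.08122824386242566
sb (array([ 681. , -231.7]), array([63.3, 46.4]), 7.76) 0.08154262134721324
```

>>> {"op": "send_rows", "data": {
  "deltas": "0.155 -0.178 0 0; 0.155 -0.178 0 0; 0.155 -0.178 0 0; 0.155 -0.178 0 0; 0.155 -0.178 0 0",
  "claw": 0.5
}}

```text
t: 1.35
eef_pos: [0.2988, -0.4242, 0.2395]
tool_rot: [-0.0, 0.988, 0.153, 0.0]
contact_force: [0.2, 0.2, 0.4]
gripper_width: 0.503
grasp_force: 0.0
```

>>> {"op": "send_rows", "data": {
  "deltas": "0.22 -0.25 0 0; 0.22 -0.25 0 0; 0.22 -0.25 0 0; 0.22 -0.25 0 0; 0.22 -0.25 0 0"
}}

```text
t: 1.85
eef_pos: [0.399, -0.1968, 0.2398]
tool_rot: [0.0, 0.988, 0.152, 0.0]
contact_force: [1.6, -0.2, -0.0]
gripper_width: 0.504
grasp_force: 0.0
```

>>> {"op": "send_rows", "data": {
  "deltas": "0 0 0 0; 0 0 0 0; 0 0 0 0"
}}

```text
t: 2.15
eef_pos: [0.398, -0.1997, 0.2393]
tool_rot: [0.0, 0.988, 0.152, -0.0]
contact_force: [1.1, 0.3, -0.1]
gripper_width: 0.497
grasp_force: 0.0
```

>>> {"op": "send_rows", "data": {
  "deltas": "0.055 -0.067 0 0; 0.055 -0.067 0 0; 0.055 -0.067 0.04 0; 0.055 -0.067 0.08 0; 0.055 -0.067 0.10 0"
}}

```text
t: 2.65
eef_pos: [0.4288, -0.1194, 0.1366]
tool_rot: [-0.0, 0.989, 0.151, -0.002]
contact_force: [0.1, -0.6, 0.4]
gripper_width: 0.502
grasp_force: 0.0
```

>>> {"op": "send_rows", "data": {
  "deltas": "0 0 0.03 0; 0 0 0.06 0; 0 0 0.08 0; 0 0 0.08 0; 0 0 0.08 0"
}}

```text
t: 3.15
eef_pos: [0.4306, -0.1193, 0.0594]
tool_rot: [0.0, 0.988, 0.151, -0.0]
contact_force: [1.4, -0.3, 0.1]
gripper_width: 0.498
grasp_force: 0.0
```

```bash
python3 - <<'E'
from m import *
o=bot.get_obs(); print(o['eef_pos'],o['contact_force'],bot.tips_ahead)
p=bot.read_camera('side'); save(p,'side1.png'); cv2.imwrite('pics/side1c.png',cv2.resize(p['img'][150:350,200:460,::-1],(780,600)))
E
```

```text
[ 0.43056742 -0.11926417  0.05944806] [ 1.43882891 -0.3352618   0.13492848] 0.008
```

View pics/side1c.png

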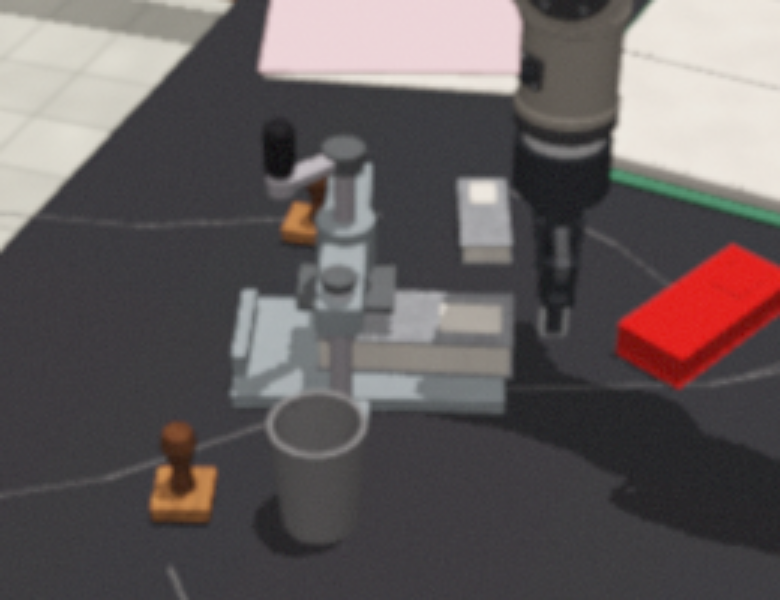

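The fingers at (555,320) stand clear of the book's near end at (512,340). Now I'll lower and push.

>>> {"op": "send_rows", "data": {
  "deltas": "0 0 0.025 0; 0.006 0 0.025 0; 0.010 0 0.025 0; 0.013 0 0.025 0; 0.016 0 0.025 0"
}}

```text
t: 3.7
eef_pos: [0.4471, -0.1133, 0.0353]
tool_rot: [0.0, 0.988, 0.152, 0.001]
contact_force: [0.1, 0.9, 0.7]
gripper_width: 0.502
grasp_force: 0.0
```

>>> {"op": "send_rows", "data": {
  "deltas": "0.003 0 0 0; 0.006 0 0 0; 0.009 0 0 0; 0.012 0 0 0; 0.015 0 0 0"
}}

```text
t: 4.2
eef_pos: [0.4598, -0.1089, 0.0342]
tool_rot: [0.0, 0.988, 0.152, -0.001]
contact_force: [-4.4, -0.9, 5.0]
gripper_width: 0.501
grasp_force: 2.6
```

>>> {"op": "send_rows", "data": {
  "deltas": "0.003 0 0 0; 0.006 0 0 0; 0.009 0 0 0; 0.012 0 0 0; 0.015 0 0 0"
}}

```text
t: 4.7
eef_pos: [0.4739, -0.1042, 0.0342]
tool_rot: [-0.0, 0.988, 0.152, -0.001]
contact_force: [-5.4, -1.7, 4.9]
gripper_width: 0.502
grasp_force: 2.7
```

>>> {"op": "send_rows", "data": {
  "deltas": "0.003 0 0 0; 0.006 0 0 0; 0.009 0 0 0; 0.012 0 0 0; 0.015 0 0 0"
}}

```text
t: 5.2
eef_pos: [0.4883, -0.0997, 0.0341]
tool_rot: [-0.0, 0.988, 0.152, -0.001]
contact_force: [-5.9, -1.6, 5.3]
gripper_width: 0.505
grasp_force: 2.7
```

```bash
cat > bk.py <<'E'
from m import *
p,W=cloud('side'); c=np.array([.590,-.0705]); a=np.deg2rad(17.6)
L=(W[:,:2]-c)@np.array([[np.cos(a),-np.sin(a)],[np.sin(a),np.cos(a)]])
p2,W2=cloud('top'); L2=(W2[:,:2]-c)@np.array([[np.cos(a),-np.sin(a)],[np.sin(a),np.cos(a)]])
o=bot.get_obs(); print('tcp local',(o['eef_pos'][:2]-c)@np.array([[np.cos(a),-np.sin(a)],[np.sin(a),np.cos(a)]]),o['contact_force'])
for W,L in ((W,L),(W2,L2)):
    s=(W[:,2]>.042)&(W[:,2]<.055)&(L[:,0]>-.15)&(L[:,0]<.1)&(abs(L[:,1])<.05)
    print('x of book pts',np.percentile(L[s,0],[.5,99.5]),'y',np.percentile(L[s,1],[1,99]),np.median(W[s,2]))
    e=[]
    for x0 in np.arange(-.09,.08,.02):
        t=s&(abs(L[:,0]-x0)<.008)
        if t.sum()>20: e.append((round(x0,2),*np.percentile(L[t,1],[2,98]).round(4)))
    print(e)
E
python3 bk.py
```

```text
tcp local [-0.10448313  0.00302885] [-1.17775268 -0.173617    0.243484  ]
x of book pts [-0.11336981  0.08866686] y [-0.02604791  0.04225181] 0.05025952897363206
[(np.float64(-0.09), np.float64(-0.0212), np.float64(0.0417)), (np.float64(-0.07), np.float64(-0.0256), np.float64(0.0414)), (np.float64(-0.05), np.float64(-0.0239), np.float64(0.0418)), (np.float64(-0.03), np.float64(0.0029), np.float64(0.0417)), (np.float64(-0.01), np.float64(0.0077), np.float64(0.0416)), (np.float64(0.03), np.float64(0.0025), np.float64(0.0422)), (np.float64(0.05), np.float64(-0.0256), np.float64(0.0413)), (np.float64(0.07), np.float64(-0.0247), np.float64(0.0393))]
x of book pts [-0.08952177  0.08897945] y [-0.02818554  0.03776502] 0.049420103390726666
[(np.float64(-0.09), np.float64(0.0244), np.float64(0.0378)), (np.float64(-0.07), np.float64(0.0158), np.float64(0.0375)), (np.float64(-0.05), np.float64(0.0095), np.float64(0.0376)), (np.float64(-0.03), np.float64(-0.0203), np.float64(0.0375)), (np.float64(-0.01), np.float64(0.0257), np.float64(0.0376)), (np.float64(0.03), np.float64(0.0261), np.float64(0.0373)), (np.float64(0.05), np.float64(-0.0276), np.float64(0.037)), (np.float64(0.07), np.float64(-0.0285), np.float64(0.0363))]
```

>>> {"op": "send_rows", "data": {
  "deltas": "0.002 0 0 0; 0.004 0 0 0; 0.006 0 0 0; 0.008 0 0 0; 0.010 0 0 0"
}}

```text
t: 5.8
eef_pos: [0.499, -0.0965, 0.0342]
tool_rot: [-0.0, 0.988, 0.152, 0.0]
contact_force: [-1.7, -0.5, -1.3]
gripper_width: 0.498
grasp_force: 0.7
```

>>> {"op": "send_rows", "data": {
  "deltas": "0.001 0 0 0; 0.001 0 0 0; 0.002 0 0 0; 0.002 0 0 0"
}}

```text
t: 6.2
eef_pos: [0.5, -0.0963, 0.0343]
tool_rot: [0.0, 0.988, 0.152, -0.0]
contact_force: [-3.0, -0.5, 2.5]
gripper_width: 0.502
grasp_force: 1.6
```

>>> {"op": "send_rows", "data": {
  "deltas": "0.001 0 0 0; 0.001 0 0 0; 0.002 0 0 0; 0.002 0 0 0"
}}

```text
t: 6.6
eef_pos: [0.5026, -0.0956, 0.0343]
tool_rot: [0.0, 0.988, 0.152, 0.0]
contact_force: [-1.8, -0.3, -1.1]
gripper_width: 0.498
grasp_force: 0.9
```

>>> {"op": "send_rows", "data": {
  "deltas": "0.001 0 0 0; 0.001 0 0 0; 0.002 0 0 0; 0.002 0 0 0"
}}

```text
t: 7.0
eef_pos: [0.503, -0.0954, 0.0342]
tool_rot: [0.0, 0.988, 0.152, -0.001]
contact_force: [-6.7, -1.8, 5.5]
gripper_width: 0.501
grasp_force: 3.6
```

>>> {"op": "send_rows", "data": {
  "deltas": "0.001 0 0 0; 0.001 0 0 0; 0.001 0 0 0"
}}

```text
t: 7.3
eef_pos: [0.503, -0.0954, 0.0341]
tool_rot: [0.0, 0.988, 0.152, -0.002]
contact_force: [-9.9, -3.0, 7.9]
gripper_width: 0.499
grasp_force: 4.7
```

>>> {"op": "send_rows", "data": {
  "deltas": "0.001 0 0 0; 0.001 0 0 0; 0.001 0 0 0"
}}

```text
t: 7.6
eef_pos: [0.503, -0.0954, 0.0339]
tool_rot: [0.0, 0.988, 0.152, -0.003]
contact_force: [-12.5, -3.4, 8.7]
gripper_width: 0.498
grasp_force: 5.9
```

```bash
python3 bk.py
```

```text
tcp local [-0.09050557  0.00253239] [-10.55035363  -3.77684435   9.68856099]
x of book pts [-0.09626582  0.0863752 ] y [-0.02621145  0.04182502] 0.05029211240823955
[(np.float64(-0.09), np.float64(0.0327), np.float64(0.0414)), (np.float64(-0.07), np.float64(-0.0233), np.float64(0.0408)), (np.float64(-0.05), np.float64(-0.0248), np.float64(0.0414)), (np.float64(-0.03), np.float64(0.0038), np.float64(0.041)), (np.float64(-0.01), np.float64(0.0047), np.float64(0.0416)), (np.float64(0.03), np.float64(0.002), np.float64(0.0408)), (np.float64(0.05), np.float64(-0.0259), np.float64(0.0408)), (np.float64(0.07), np.float64(-0.0251), np.float64(0.0409))]
x of book pts [-0.0748521   0.09058664] y [-0.02838518  0.03730297] 0.04959859261045141
[(np.float64(-0.07), np.float64(0.0224), np.float64(0.0373)), (np.float64(-0.05), np.float64(0.016), np.float64(0.0372)), (np.float64(-0.03), np.float64(0.0246), np.float64(0.0371)), (np.float64(-0.01), np.float64(0.0257), np.float64(0.0373)), (np.float64(0.03), np.float64(0.0266), np.float64(0.0367)), (np.float64(0.05), np.float64(-0.0277), np.float64(0.0366)), (np.float64(0.07), np.float64(-0.0276), np.float64(0.0363))]
```

Force rises while the book stays put, so it's home against the fence. I'll back off, lift and go above the knob.

>>> {"op": "send_rows", "data": {
  "deltas": "-0.005 0 0 0; -0.02 0 0 0; -0.04 0 0 0; -0.04 0 -0.03 0; -0.04 0 -0.08 0"
}}

```text
t: 8.2
eef_pos: [0.4667, -0.1059, 0.1132]
tool_rot: [-0.001, 0.988, 0.152, -0.002]
contact_force: [1.1, -0.2, -0.3]
gripper_width: 0.502
grasp_force: 0.0
```

>>> {"op": "send_rows", "data": {
  "deltas": "0 0 -0.05 0; 0 0 -0.1 0; 0 0 -0.15 0; 0 0 -0.19 0; 0 0 -0.19 0"
}}

```text
t: 8.7
eef_pos: [0.4724, -0.1063, 0.311]
tool_rot: [0.002, 0.988, 0.153, 0.007]
contact_force: [0.1, 0.1, -0.2]
gripper_width: 0.499
grasp_force: 0.0
```

>>> {"op": "send_rows", "data": {
  "deltas": "0.17 -0.037 0 0; 0.17 -0.037 0 0; 0.17 -0.037 0 0; 0.17 -0.037 0 0; 0.17 -0.037 0 0",
  "claw": 0.65
}}

```text
t: 9.2
eef_pos: [0.6217, -0.0161, 0.3031]
tool_rot: [-0.001, 0.988, 0.155, 0.001]
contact_force: [-0.6, -0.0, -0.4]
gripper_width: 0.652
grasp_force: 0.0
```

```bash
cat > kn.py <<'E'
from m import *
o=bot.get_obs(); print(o['t'],o['eef_pos'],o['contact_force'])
for c in ('wrist','side','top'):
    p=bot.read_camera(c); print(c,[(r['xyz'].round(4) if hasattr(r['xyz'],'round') else r['xyz'],round(r['confidence'],2)) for r in bot.landmark_of(p,'knob_grip')])
    if c=='wrist':
        save(p,'wrist1.png')
        v,u=np.nonzero(p['depth']>0); W=world(p,u,v)
        s=(W[:,2]>.245)&(W[:,2]<.265)&(np.hypot(W[:,0]-.621,W[:,1]+.019)<.025); print(s.sum(),rect(W[s]) if s.sum() else '',np.median(W[s,2]))
E
python3 kn.py
```

```text
9.2 [ 0.62172811 -0.01607461  0.30305549] [-0.61851108 -0.02447687 -0.39336088]
wrist [([0.6183, -0.0159, 0.2407], 0.89)]
1631 (array([622., -18.]), array([21.5, 23.1]), 15.43) 0.254833714157279
side [([0.6225, -0.0171, 0.2405], 0.77)]
top []
```

View pics/wrist1.png

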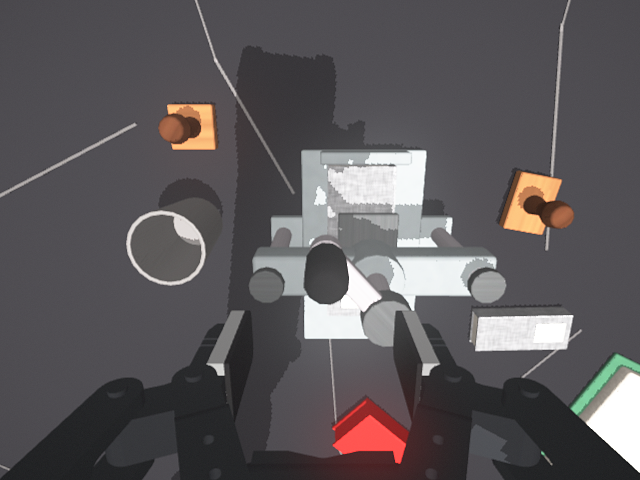

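The knob at (326,272) sits between the jaws, and the book's end is flush at the fence (362,165). I'll descend and grip gently.

>>> {"op": "send_rows", "data": {
  "deltas": "-0.001 0.001 0.03 0; -0.001 0.001 0.055 0; -0.001 0.001 0.072 0; -0.001 0.001 0.072 0; -0.001 0.001 0.072 0"
}}

```text
t: 10.0
eef_pos: [0.6182, -0.0217, 0.233]
tool_rot: [0.0, 0.988, 0.152, 0.0]
contact_force: [0.5, -0.4, 0.3]
gripper_width: 0.647
grasp_force: 0.0
```

>>> {"op": "send_rows", "data": {
  "deltas": "0 0 0 0; 0 0 0 0; 0 0 0 0; 0 0 0 0; 0 0 0 0",
  "claw": 0,
  "force": 30
}}

```text
t: 10.5
eef_pos: [0.6189, -0.0201, 0.234]
tool_rot: [-0.0, 0.988, 0.153, 0.001]
contact_force: [-2.2, 2.0, 6.2]
gripper_width: 0.268
grasp_force: 30.6
```

>>> {"op": "send_rows", "data": {
  "deltas": "0 0 0 0; 0 0 0 0; 0 0 0 0"
}}

```text
t: 10.8
eef_pos: [0.6189, -0.0201, 0.234]
tool_rot: [-0.0, 0.988, 0.153, 0.001]
contact_force: [-2.8, 1.9, 5.3]
gripper_width: 0.268
grasp_force: 30.6
```

```bash
cat > c.py <<'E'
import numpy as np,sys
f=np.deg2rad(42);P=lambda t:np.array([.06*np.cos(f-t),-.06*np.sin(f-t),.00477*t])
def rows(a,step,n=5):
    print(a,'->',a+step*n,'; '.join('%.4f %.4f %.4f 0'%tuple(P(np.deg2rad(a+step*k))-P(np.deg2rad(a))) for k in range(1,n+1)))
if __name__=='__main__':
    rows(0,6);
    for a in (30,90,150): rows(a,12)
    for a in (210,235,260): rows(a,5)
    for a in range(225,320,10): rows(a,2)
E
python3 c.py
```

```text
0 -> 30 0.0040 0.0049 0.0005 0; 0.0074 0.0101 0.0010 0; 0.0102 0.0157 0.0015 0; 0.0125 0.0216 0.0020 0; 0.0141 0.0277 0.0025 0
30 -> 90 0.0013 0.0125 0.0010 0; 0.0000 0.0249 0.0020 0; -0.0039 0.0369 0.0030 0; -0.0101 0.0477 0.0040 0; -0.0185 0.0571 0.0050 0
90 -> 150 -0.0101 0.0074 0.0010 0; -0.0216 0.0125 0.0020 0; -0.0339 0.0151 0.0030 0; -0.0464 0.0151 0.0040 0; -0.0587 0.0125 0.0050 0
150 -> 210 -0.0115 -0.0051 0.0010 0; -0.0216 -0.0125 0.0020 0; -0.0300 -0.0218 0.0030 0; -0.0363 -0.0327 0.0040 0; -0.0401 -0.0446 0.0050 0
210 -> 235 -0.0009 -0.0052 0.0004 0; -0.0013 -0.0104 0.0008 0; -0.0012 -0.0156 0.0012 0; -0.0007 -0.0208 0.0017 0; 0.0002 -0.0260 0.0021 0
235 -> 260 0.0014 -0.0050 0.0004 0; 0.0032 -0.0099 0.0008 0; 0.0055 -0.0147 0.0012 0; 0.0081 -0.0192 0.0017 0; 0.0112 -0.0234 0.0021 0
260 -> 285 0.0034 -0.0040 0.0004 0; 0.0071 -0.0076 0.0008 0; 0.0112 -0.0110 0.0012 0; 0.0155 -0.0139 0.0017 0; 0.0200 -0.0165 0.0021 0
225 -> 235 0.0001 -0.0021 0.0002 0; 0.0004 -0.0042 0.0003 0; 0.0007 -0.0062 0.0005 0; 0.0010 -0.0083 0.0007 0; 0.0015 -0.0104 0.0008 0
235 -> 245 0.0005 -0.002
[... 485 characters left out ...]
007 0; 0.0078 -0.0070 0.0008 0
275 -> 285 0.0017 -0.0012 0.0002 0; 0.0034 -0.0024 0.0003 0; 0.0052 -0.0035 0.0005 0; 0.0070 -0.0046 0.0007 0; 0.0089 -0.0055 0.0008 0
285 -> 295 0.0019 -0.0009 0.0002 0; 0.0038 -0.0018 0.0003 0; 0.0057 -0.0026 0.0005 0; 0.0077 -0.0033 0.0007 0; 0.0097 -0.0039 0.0008 0
295 -> 305 0.0020 -0.0006 0.0002 0; 0.0040 -0.0011 0.0003 0; 0.0061 -0.0015 0.0005 0; 0.0082 -0.0019 0.0007 0; 0.0102 -0.0022 0.0008 0
305 -> 315 0.0021 -0.0002 0.0002 0; 0.0042 -0.0004 0.0003 0; 0.0063 -0.0004 0.0005 0; 0.0084 -0.0004 0.0007 0; 0.0105 -0.0004 0.0008 0
315 -> 325 0.0021 0.0001 0.0002 0; 0.0042 0.0004 0.0003 0; 0.0062 0.0007 0.0005 0; 0.0083 0.0010 0.0007 0; 0.0104 0.0015 0.0008 0
```

>>> {"op": "send_rows", "data": {
  "deltas": "0.0040 0.0049 0.0005 0; 0.0074 0.0101 0.0010 0; 0.0102 0.0157 0.0015 0; 0.0125 0.0216 0.0020 0; 0.0141 0.0277 0.0025 0",
  "force": 50
}}

```text
t: 11.3
eef_pos: [0.6397, -0.042, 0.2315]
tool_rot: [-0.001, 0.988, 0.153, -0.0]
contact_force: [-6.4, 3.6, 10.3]
gripper_width: 0.268
grasp_force: 49.0
```

>>> {"op": "send_rows", "data": {
  "deltas": "0.0013 0.0125 0.0010 0; 0.0000 0.0249 0.0020 0; -0.0039 0.0369 0.0030 0; -0.0101 0.0477 0.0040 0; -0.0185 0.0571 0.0050 0"
}}

```text
t: 11.8
eef_pos: [0.6398, -0.0996, 0.2267]
tool_rot: [-0.002, 0.988, 0.154, 0.001]
contact_force: [-5.6, 10.0, 9.4]
gripper_width: 0.263
grasp_force: 49.4
```

>>> {"op": "send_rows", "data": {
  "deltas": "-0.0101 0.0074 0.0010 0; -0.0216 0.0125 0.0020 0; -0.0339 0.0151 0.0030 0; -0.0464 0.0151 0.0040 0; -0.0587 0.0125 0.0050 0"
}}

```text
t: 12.3
eef_pos: [0.5903, -0.1309, 0.222]
tool_rot: [-0.0, 0.988, 0.153, 0.004]
contact_force: [5.7, 5.5, 4.1]
gripper_width: 0.264
grasp_force: 48.8
```

>>> {"op": "send_rows", "data": {
  "deltas": "-0.0115 -0.0051 0.0010 0; -0.0216 -0.0125 0.0020 0; -0.0300 -0.0218 0.0030 0; -0.0363 -0.0327 0.0040 0; -0.0401 -0.0446 0.0050 0"
}}

```text
t: 12.8
eef_pos: [0.5377, -0.1053, 0.2171]
tool_rot: [0.002, 0.989, 0.151, 0.003]
contact_force: [2.8, -6.5, 8.1]
gripper_width: 0.265
grasp_force: 49.4
```

```bash
cat > f.py <<'E'
from m import *
o=bot.get_obs(); c=np.array([.590,-.0705]); r=o['eef_pos'][:2]-c; n=r/np.hypot(*r); f=o['contact_force'][:2]
a=np.arctan2(r[1],r[0]); print('t',round(o['t'],2),'theta from start',round((60.2-np.degrees(a))%360,1),'r',np.hypot(*r).round(4),'radial',round(f@n,1),'resist',round(-(f@np.array([n[1],-n[0]])),1),o['contact_force'].round(1),o['torque'].round(2))
E
python3 f.py
```

```text
t 12.8 theta from start 206.6 r 0.0628 radial 1.2 resist 6.9 [ 2.8 -6.5  8.1] [-1.18 -0.45 -0.07]
```

>>> {"op": "send_rows", "data": {
  "deltas": "-0.0009 -0.0052 0.0004 0; -0.0013 -0.0104 0.0008 0; -0.0012 -0.0156 0.0012 0; -0.0007 -0.0208 0.0017 0; 0.0002 -0.0260 0.0021 0"
}}

```text
t: 13.3
eef_pos: [0.5279, -0.0812, 0.215]
tool_rot: [0.003, 0.989, 0.151, -0.0]
contact_force: [-8.3, -6.6, 15.8]
gripper_width: 0.262
grasp_force: 50.1
```

```bash
sed -i 's/\[.590,-.0705\]); r/[.588,-.072]); r/;s/60.2/59.2/' f.py; python3 f.py
```

```text
t 13.3 theta from start 230.5 r 0.0608 radial 9.2 resist 5.3 [-8.3 -6.6 15.8] [-1.48  1.67 -0.1 ]
```

>>> {"op": "send_rows", "data": {
  "deltas": "0.0005 -0.0020 0.0002 0; 0.0011 -0.0040 0.0003 0; 0.0017 -0.0060 0.0005 0; 0.0024 -0.0080 0.0007 0; 0.0032 -0.0099 0.0008 0"
}}

```text
t: 13.8
eef_pos: [0.527, -0.07, 0.214]
tool_rot: [0.002, 0.989, 0.151, -0.001]
contact_force: [-11.1, -5.3, 18.3]
gripper_width: 0.265
grasp_force: 50.4
```

```bash
python3 f.py
```

```text
t 13.8 theta from start 241.1 r 0.0611 radial 10.9 resist 5.6 [-11.1  -5.3  18.3] [-1.    2.28 -0.03]
```

>>> {"op": "send_rows", "data": {
  "deltas": "-0.0002 -0.0023 -0.0010 0; -0.0006 -0.0046 -0.0020 0; 0.0004 -0.0064 -0.0025 0; 0.0014 -0.0083 -0.0023 0; 0.0025 -0.0100 -0.0022 0"
}}

```text
t: 14.3
eef_pos: [0.5276, -0.0605, 0.2137]
tool_rot: [0.002, 0.989, 0.151, -0.0]
contact_force: [2.0, -7.6, -5.4]
gripper_width: 0.262
grasp_force: 49.7
```

```bash
python3 f.py
```

```text
t 14.3 theta from start 250.0 r 0.0615 radial -3.4 resist 7.1 [ 2.  -7.6 -5.4] [-1.61 -0.45 -0.  ]
```

>>> {"op": "send_rows", "data": {
  "deltas": "0.0012 -0.0017 0.0002 0; 0.0024 -0.0034 0.0003 0; 0.0037 -0.0051 0.0005 0; 0.0050 -0.0067 0.0007 0; 0.0064 -0.0082 0.0008 0"
}}

```text
t: 14.8
eef_pos: [0.5302, -0.0505, 0.2128]
tool_rot: [0.002, 0.989, 0.151, -0.001]
contact_force: [-2.7, -6.3, -2.9]
gripper_width: 0.261
grasp_force: 49.9
```

```bash
python3 f.py
```

```text
t 14.8 theta from start 259.6 r 0.0616 radial 0.3 resist 6.9 [-2.7 -6.3 -2.9] [-1.39  0.2   0.03]
```

>>> {"op": "send_rows", "data": {
  "deltas": "0.0015 -0.0015 0.0002 0; 0.0030 -0.0030 0.0003 0; 0.0045 -0.0044 0.0005 0; 0.0061 -0.0057 0.0007 0; 0.0078 -0.0070 0.0008 0"
}}

```text
t: 15.3
eef_pos: [0.5345, -0.0413, 0.212]
tool_rot: [0.002, 0.989, 0.151, -0.002]
contact_force: [-6.6, -7.1, 1.6]
gripper_width: 0.262
grasp_force: 50.3
```

```bash
python3 f.py
```

```text
t 15.3 theta from start 269.0 r 0.0617 radial 2.2 resist 9.5 [-6.6 -7.1  1.6] [-1.3   1.11 -0.06]
```

>>> {"op": "send_rows", "data": {
  "deltas": "0.0017 -0.0012 0.0002 0; 0.0034 -0.0024 0.0003 0; 0.0052 -0.0035 0.0005 0; 0.0070 -0.0046 0.0007 0; 0.0089 -0.0055 0.0008 0"
}}

```text
t: 15.8
eef_pos: [0.5403, -0.0329, 0.2112]
tool_rot: [0.001, 0.988, 0.151, -0.003]
contact_force: [-9.0, -5.2, 4.8]
gripper_width: 0.265
grasp_force: 50.7
```

```bash
python3 f.py
```

```text
t 15.8 theta from start 278.6 r 0.0616 radial 3.7 resist 9.8 [-9.  -5.2  4.8] [-1.02  2.04  0.02]
```

>>> {"op": "send_rows", "data": {
  "deltas": "0.0009 -0.0005 0.0001 0; 0.0019 -0.0009 0.0002 0; 0.0028 -0.0014 0.0002 0; 0.0038 -0.0018 0.0003 0"
}}

```text
t: 16.2
eef_pos: [0.543, -0.0298, 0.2108]
tool_rot: [0.001, 0.988, 0.151, -0.004]
contact_force: [-10.2, -3.9, 5.3]
gripper_width: 0.264
grasp_force: 50.8
```

```bash
python3 f.py
```

```text
t 16.2 theta from start 282.4 r 0.0617 radial 4.7 resist 9.8 [-10.2  -3.9   5.3] [-0.89  2.2   0.01]
```

>>> {"op": "send_rows", "data": {
  "deltas": "0.0010 -0.0004 0.0001 0; 0.0019 -0.0008 0.0002 0; 0.0029 -0.0011 0.0003 0; 0.0039 -0.0015 0.0003 0"
}}

```text
t: 16.6
eef_pos: [0.546, -0.0269, 0.2105]
tool_rot: [0.001, 0.988, 0.152, -0.004]
contact_force: [-11.7, -3.9, 6.9]
gripper_width: 0.263
grasp_force: 50.9
```

```bash
python3 f.py
```

```text
t 16.6 theta from start 286.2 r 0.0617 radial 5.1 resist 11.3 [-11.7  -3.9   6.9] [-0.77  2.41 -0.05]
```

>>> {"op": "send_rows", "data": {
  "deltas": "0.0010 -0.0003 0.0001 0; 0.0020 -0.0006 0.0002 0; 0.0030 -0.0009 0.0003 0; 0.0040 -0.0012 0.0003 0"
}}

```text
t: 17.0
eef_pos: [0.5491, -0.0242, 0.2102]
tool_rot: [0.001, 0.988, 0.152, -0.005]
contact_force: [-13.2, -2.6, 6.5]
gripper_width: 0.263
grasp_force: 51.0
```

```bash
python3 f.py
```

```text
t 17.0 theta from start 290.1 r 0.0616 radial 6.4 resist 11.9 [-13.2  -2.6   6.5] [-0.59  2.69  0.  ]
```

Snug at about 12 N. I'll unload the arm's spring and release.

>>> {"op": "send_rows", "data": {
  "deltas": "-0.001 0.0002 0 0; -0.002 0.0005 0 0; -0.002 0.0005 0 0"
}}

```text
t: 17.3
eef_pos: [0.549, -0.0243, 0.2103]
tool_rot: [0.0, 0.988, 0.152, -0.002]
contact_force: [-6.1, -0.5, 0.2]
gripper_width: 0.265
grasp_force: 50.8
```

```bash
python3 f.py
```

```text
t 17.3 theta from start 290.0 r 0.0616 radial 3.5 resist 5.0 [-6.1 -0.5  0.2] [-0.08  1.36  0.02]
```

>>> {"op": "send_rows", "data": {
  "deltas": "-0.0005 0.0001 0 0; -0.0010 0.0001 0 0; -0.0015 0 0 0"
}}

```text
t: 17.6
eef_pos: [0.5489, -0.0243, 0.2103]
tool_rot: [0.0, 0.988, 0.152, -0.001]
contact_force: [-3.5, -0.0, -3.1]
gripper_width: 0.265
grasp_force: 50.5
```

>>> {"op": "send_rows", "data": {
  "deltas": "0 0 0 0; 0 0 0 0; 0 0 0 0; 0 0 0 0; 0 0 0 0",
  "claw": 0.65
}}

```text
t: 18.1
eef_pos: [0.5503, -0.024, 0.211]
tool_rot: [0.0, 0.988, 0.152, 0.0]
contact_force: [-0.1, 0.4, -0.8]
gripper_width: 0.652
grasp_force: 0.0
```

>>> {"op": "send_rows", "data": {
  "deltas": "0 0 -0.02 0; 0 0 -0.05 0; 0 0 -0.09 0; 0 0 -0.12 0; 0 0 -0.12 0"
}}

```text
t: 18.6
eef_pos: [0.5523, -0.0236, 0.3357]
tool_rot: [0.001, 0.988, 0.152, 0.004]
contact_force: [0.2, -0.4, 0.6]
gripper_width: 0.652
grasp_force: 0.0
```

```bash
python3 f.py; python3 - <<'E'
from m import *
p=bot.read_camera('wrist'); save(p,'w2.png'); v,u=np.nonzero(p['depth']>0); W=world(p,u,v)
s=(W[:,2]>.222)&(W[:,2]<.245)&(np.hypot(W[:,0]-.549,W[:,1]+.024)<.03); print(s.sum(),rect(W[s]),np.median(W[s,2]))
p=bot.read_camera('side'); cv2.imwrite('pics/s2.png',cv2.resize(p['img'][150:350,200:460,::-1],(780,600)))
E
```

```text
t 18.6 theta from start 292.8 r 0.0601 radial -0.4 resist 0.1 [ 0.2 -0.4  0.6] [0.03 0.02 0.03]
1014 (array([553.3, -23.4]), array([21.7, 22.7]), 17.31) 0.23073084983772157
```

View pics/s2.png

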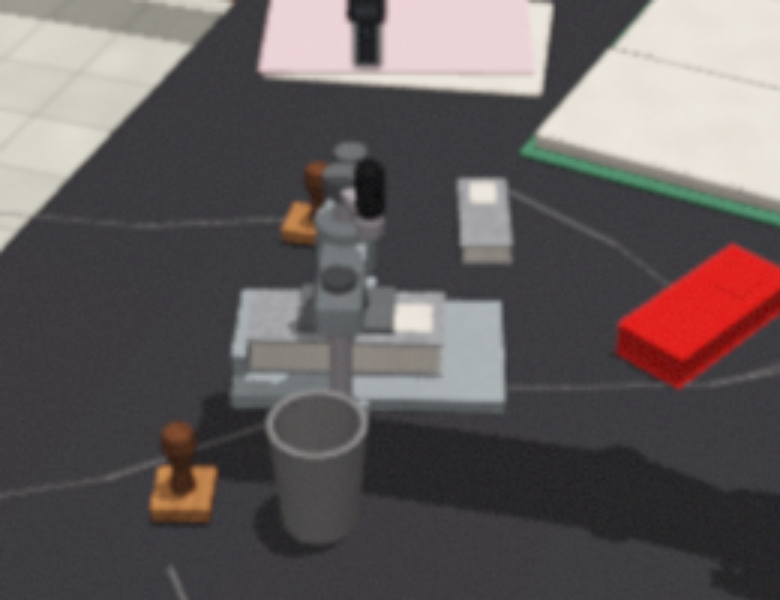

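View pics/w2.png

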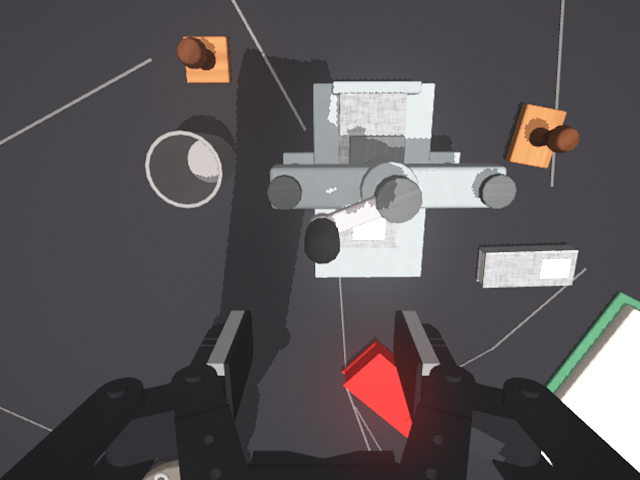

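The book lies flush on the fence (376,92) and square, with the pad down on it. The stamps and the cup stand where they were. Handing in.

```bash
python3 -c "
from station import bot; print(bot.hand_in())"
```

```text
the job is handed in; nothing more can be done
None
```

The job is handed in, but no verdict came back: the book is flush and square on the back fence and clamped at about 55 N (roughly 12 N at the knob while turning), the arm is clear of everything, and the stamps and pen cup were not disturbed.

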